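Close the glass pot and clamp its lid until the torque knob clicks

TASK

Close the glass pot: set the white lid gently and squarely on its mouth and swing the green bridge fully shut over it. Then turn the black torque-limiting knob clockwise until it slips and clicks, and stop there: one click will do, never more than three. Leave the other things on the bench where they are.

Things in the scene. Friction and masses are not known exactly. Their poses are not given: they have to be found in the camera images.
- stand: fixed stand: green plate 235 x 130 x 12, clear glass pot (104 wide; mouth 65, its flange 89 wide with orange gasket) in the middle, steel posts 16 thick at 90 either side of the pot along the stand's x. Origin: underside centre, on the pot's axis; yaw varies. The bridge pivots on the +x post (hub 34 wide, top at 178); the -x post is the latch post (head 26 wide, top at 177 above the bench)
- seat (a point): centre of the pot's mouth on top of the gasket, 94 above the bench; the lid's flange comes to rest at this height
- pivot (a point): point on the vertical axis about which the bridge swings, 160 above the bench
- lid: loose white lid, 0.3 kg, on a blue mat 3 thick. From below: tapered spigot 12 high (50 wide at foot, 59 at top; enters the 65 mouth), flange 88 wide from 12 to 22 above the origin, round boss 40 wide and 30 high to grip, flat steel-capped top 52 above the origin. Origin: centre of the spigot's underside, z up; seated, it lies 12 below point seat
- bridge (a joint): swing of the green bridge, rad: 0 = shut across the pot, hooked round the latch post (hard stop); 1.45 to 1.7 at the start, growing anticlockwise seen from above. Stays where left (hinge friction 0.15 N m). Its bar is 30 wide, 150 to 170 above the bench, and reaches 199 from the pivot; shut, it runs from the pivot along the stand's -x
- handle (a point): the black upright round handle on the bridge, 16 across, from 173 to 215 above the bench, 150 from the pivot axis; this point is on its axis 197 above the bench. 60 from the knob's axis.
- knob_grip (a point): on the axis of the black ribbed round knob, 211 above the bench, a good height to grip. Knob 47 wide, from 188 to 222 above the bench, steel stem 12 thick up to 15 proud of its top; 90 from the pivot, over the pot's axis when the bridge is shut. It turns at one height; clockwise from above tightens. White mark on the knob, red mark on the grey collar (56 wide, top at 183) below it
- screw (a joint): turn of the clamp screw (grey collar), rad, growing as it is tightened (clockwise from above); each rad lowers the pressure foot 1.6 mm. 1.25 to 2.05 at the start; the foot meets the seated lid at about 3.0 and is tight at about 3.2 to 3.5. Turns at about 0.13 N m and stays where left
- limiter (a joint): turn of the knob relative to the collar, rad, growing clockwise, 0 at the start (red and white marks in line). The knob carries the collar with it until the foot is tight on the lid; then at about 0.2 N m the limiter slips and clicks over at 0.26, 0.79 and 1.31 (a fourth click would come at 1.83): torque falls off after each, then climbs. Turned back, the knob loosens the screw
- bottle: amber bottle 58 across, 115 high, upright, not to be disturbed; origin at the centre of its underside
- gasket: spare orange gasket ring, 86 across, 6 thick, lying flat on the bench, not to be disturbed; origin at the centre of its underside
- stopper: white plastic stopper, 42 across, 52 high, standing on the bench, not to be disturbed; origin at the centre of its underside
- plunger: round white pressure foot (26 wide) under the bridge, on the knob's axis, with its stem; origin: centre of its underside. It slides down as the screw is tightened and presses on the lid's boss
Mind the look-alikes: they are no part of the job. Leave any pink or red look-alike of the lid alone.

How it is judged:
On the way, in this order (a step that is already met when the one before it is completed fails the run):
1. the lid sits squarely on the pot's mouth, let go (horizontal distance between lid and seat below 0.005 m and z of lid in the frame of seat below -0.01 m and angle between lid's own z axis and vertical below 0.05 rad and contact force between the fingers and lid below 0.3 N), for 0.2 s.
2. the bridge is shut over the lid (value of joint bridge below 0.06 rad and horizontal distance between lid and seat below 0.005 m and z of lid in the frame of seat below -0.01 m), for 0.2 s.
3. the knob has been turned until the limiter clicked, with the foot tight on the lid (value of joint limiter above 0.32 rad and value of joint bridge below 0.06 rad and contact force between plunger and lid above 15 N), for 0.1 s.
At the end, for the whole second after the job is handed in: The lid sits flat on the gasket within 5 mm of centre, the bridge is shut (within 0.06 rad), the foot presses on the lid with more than 15 N, and the knob has slipped one, two or three clicks past the collar (limiter between 0.32 and 1.82 rad) (all of step 3 and horizontal distance between lid and seat below 0.005 m and z of lid in the frame of seat below -0.01 m and angle between lid's own z axis and vertical below 0.05 rad and value of joint limiter below 1.82 rad and linear speed of lid below 0.01 m/s); the robot touches nothing.
It fails at once if the knob is cranked on past the third click (value of joint limiter above 1.85 rad).
It fails at once if the lid is dropped onto the pot (from more than about 10 mm) (horizontal distance between lid and seat below 0.06 m and contact force between the fingers and lid below 0.3 N and linear speed of lid above 0.45 m/s).
It fails at once if the bottle is shifted by more than 30 mm or knocked over (distance of bottle from where it was at the start of the episode above 0.03 m or angle between bottle's own z axis and vertical above 0.5 rad).
It fails at once if the spare gasket is shifted by more than 30 mm (distance of gasket from where it was at the start of the episode above 0.03 m).
It fails at once if the stopper is shifted by more than 30 mm or knocked over (distance of stopper from where it was at the start of the episode above 0.03 m or angle between stopper's own z axis and vertical above 0.5 rad).
It also fails if it takes over 72 s, if anything falls off the work surface, if the arm or the gripper's body presses on something with over 40 N, if the wrist force passes 120 N, or if a joint passes its speed limit or range.

ROBOT

A 7-joint arm with a two-finger parallel gripper is mounted at the origin on the work surface. World frame = base frame: x ahead of the robot, y to its left, z up, the work surface at z = 0. Lengths are in m, angles in rad, forces in N, time in s.
With the tool pointing down it reaches from about 0.35 to 0.9 m from the base axis. Payload 7.2 kg.
Tool frame: the origin (TCP) lies on the front face of the gripper's body, between the roots of the fingers; the fingertips stand r.nose_length ahead of it and the grasp point (between the pads) lies 61 mm ahead of it (r.nose_length is the distance from the TCP to the fingertips, in m); z points along the fingers, y is the direction in which the jaws open and shut (so a half turn about z gives the same grasp; the last joint's range is limited). The gripper opens to 88 mm and grips with 3 to 60 N. Pads are 20 mm wide; open, the fingers measure 115 mm over their backs; the gripper's body (75 mm by 178 mm) begins 61 mm behind the grasp point.
Start: joints at [1.19, 0.411, -0.013, 1.596, 0.006, 1.134, -0.082], TCP at [0.192, -0.595, 0.303] pointing down, gripper open.
Joint ranges: [-2.95, 2.95], [-0.29, 1.99], [-1.47, 1.44], [0.14, 2.54], [-1.03, 4.17], [0.13, 1.85], [-2.86, 2.86]. Speed limits (rad/s): [2.39, 2.39, 3.01, 3.01, 3.14, 3.14, 3.14].

INTERFACE

Orientations are given as a 3x3 rotation matrix whose columns are the frame's x, y, z axes.
In Python, from bench import get_state, capture, workorder, r gives the robot as it stands.
- The arm moves only by the tool arm_command, never from a script. Its arguments are lists of equal length, an entry for each row: "linear": the shift along the tool's x, y, z in mm, a list of three; "rotation": the turn, a rotation vector about the tool's x, y, z in degrees, a list of three; "gripper": the opening, from -1 (shut) to 1 (fully open), so that 0 is half open. A call has exactly 8 rows; each row is the pose to reach, as a shift and turn from the pose commanded when the call began, along the tool's axes at that moment; what a row does not reach only later rows make up. A row lasts 1/8 s, in which the tool goes at most 62.5 mm and 10.7 degrees, less where a joint would pass 70% of its speed; a pose out of reach is approached as far as the arm can. A call with a gripper value outside its range is refused whole. The fingers move at their own pace and stop on an object; the grip force is fixed at half the most. Time passes only in rows, so rows that repeat a pose let the fingers close, or fill a call up. It gives the time, the measured TCP pose, the force and the opening at its end, in the units of the state.
- get_state(): the state, without advancing time (a new reading comes with each control period).
- capture(name): name is "scene" or "top" or "wrist"; returns a dict with "pixels" (400x640x3 uint8, red, green, blue), "depth" (400x640 float32, m along the optical axis (not along the pixel's ray), 0 where there is no reading), "fx", "fy", "cx", "cy" (pixels), "origin" and "rotation" of the camera in the world. Camera axes: x right, y up, looking along -z (the intrinsics and any distortion apply to the point x, -y, -z); pixel columns grow to the right and rows downward; lengths in m; the calibration is good to about 2 mm. A picture is of the moment at which its call begins.
- workorder.close_job(): hands the job in, once; it reports no verdict.
The state is a dict: "t": time; "q": joint angles; "joint_vel": joint speeds; "joint_torque": joint torques, N m; "tool_pos": TCP position; "eef_rot": TCP orientation; "wrist_force": force on the tool from outside, world axes, zero at the start; "wrist_torque": the same for the moment, N m; "grip_width": opening from 0.0 (shut) to 1.0 (fully open).
Only numpy, scipy, OpenCV 4.12 (cv2) and the standard library are available. Lean on these libraries where they do the work, as an engineer would, in place of code of your own. Each camera call takes 0.05 s, during which the arm holds its last target.

## Working session

There is one attempt and no reset: what is moved stays moved. The work goes in short steps, Python scripts to look and compute and a tool call to move; the robot and the scene stay as the last step left them, time stands still between calls to the robot, and variables do not carry over. Pictures are saved under pics/ and viewed, and the job is handed in when it is done.

Besides the shell and the picture viewer there is one more tool, called after "Emit:" by a JSON object that holds its "fn" and its "kwargs", one argument or row to a line. arm_command: Moves the arm, as the interface text tells. Its arguments: {"type":"object","properties":{"linear":{"type":"array"},"rotation":{"type":"array"},"gripper":{"type":"array"}},"required":["linear","rotation","gripper"]}

```bash
ls; mkdir -p pics; python3 - <<'E'
from bench import get_state,capture,r
import numpy as np,cv2,pickle
s=get_state()
for k,v in s.items(): print(k,np.round(v,4).tolist())
print(r.nose_length)
for n in ["scene","top","wrist"]:
    c=capture(n); cv2.imwrite(f"pics/{n}0.png",c["pixels"][:,:,::-1]); pickle.dump(c,open(f"pics/{n}0.pkl","wb"))
    print(n,c["fx"],c["fy"],c["cx"],c["cy"],np.round(c["origin"],3),np.round(c["rotation"],3).tolist(),[k for k in c])
E
```

```text
pics
t 0.0
q [1.1898, 0.4119, -0.0127, 1.5971, 0.0056, 1.1343, -0.0822]
joint_vel [0.0005, 0.0012, -0.0001, 0.0009, 0.0028, -0.0006, -0.0005]
joint_torque [-0.0006, -58.7945, 0.6414, -29.1073, -0.0538, 0.0182, 0.0002]
tool_pos [0.1922, -0.5943, 0.3018]
eef_rot [[0.9515, 0.3077, -0.0006], [0.3077, -0.9515, 0.0015], [-0.0001, -0.0016, -1.0]]
wrist_force [0.2024, -0.2469, -0.3771]
wrist_torque [0.037, 0.0141, 0.0227]
grip_width 0.9956
0.08
scene 514.1003984190583 514.1003984190583 314.0157808490564 197.7530526627516 [1.426 0.045 0.805] [[0.17, -0.594, 0.787], [0.985, 0.091, -0.144], [0.015, 0.8, 0.6]] ['pixels', 'depth', 'fx', 'fy', 'cx', 'cy', 'origin', 'rotation']
top 464.73979974908656 464.73979974908656 316.5982909105924 198.60866785542729 [0.404 0.202 1.08 ] [[-0.025, 0.99, -0.142], [-0.999, -0.022, 0.025], [0.021, 0.143, 0.99]] ['pixels', 'depth', 'fx', 'fy', 'cx', 'cy', 'origin', 'rotation']
wrist 349.47941420491566 349.47941420491566 318.53355609473266 192.88934540107616 [ 0.273 -0.569  0.385] [[0.307, 0.906, 0.292], [-0.952, 0.292, 0.094], [-0.001, -0.307, 0.952]] ['pixels', 'depth', 'fx', 'fy', 'cx', 'cy', 'origin', 'rotation']
```

View pics/scene0.png

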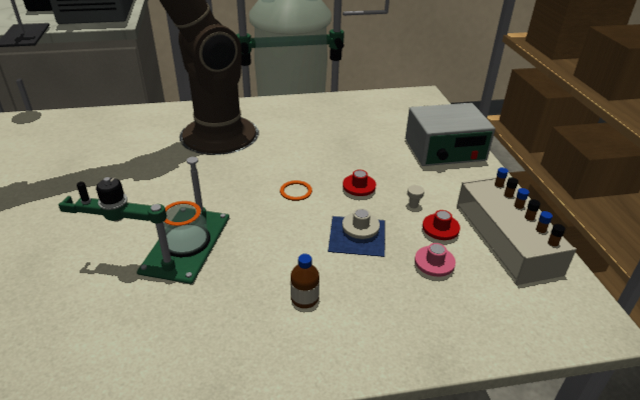

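View pics/top0.png

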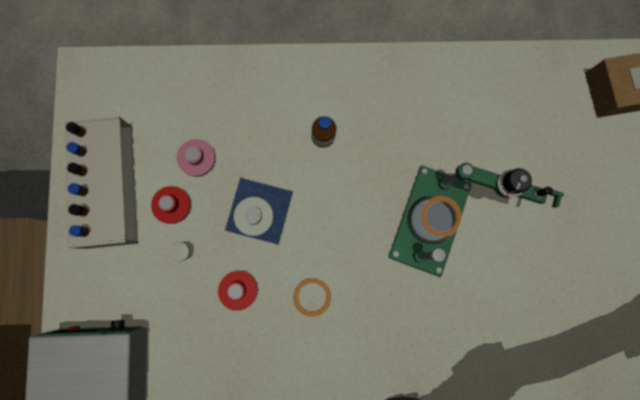

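View pics/wrist0.png

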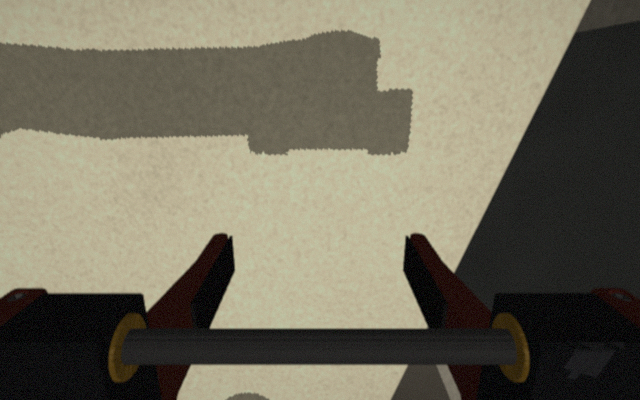

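The scene view shows the lid on the blue mat (361,223) and the stand at (185,235) with the bridge open. In the top view the lid is at (253,215), the stand gasket at (441,216), the knob at (517,180) and the handle near (546,190).

```bash
cat > h.py <<'E'
import numpy as np,cv2,pickle
def load(n): return pickle.load(open(f"pics/{n}.pkl","rb"))
def ray(c,u,v):
    d=np.array([(u-c["cx"])/c["fx"],-(v-c["cy"])/c["fy"],-1.0])
    return np.array(c["origin"]),np.array(c["rotation"])@d
def plane(c,u,v,z):
    o,d=ray(c,u,v); return o+d*(z-o[2])/d[2]
def pt(c,u,v):
    o,d=ray(c,u,v); return o+d*c["depth"][int(round(v)),int(round(u))]
def proj(c,p):
    q=np.array(c["rotation"]).T@(np.array(p)-c["origin"]); return c["cx"]+c["fx"]*q[0]/-q[2], c["cy"]-c["fy"]*q[1]/-q[2]
def cloud(c):
    v,u=np.mgrid[0:400,0:640]
    d=np.stack([(u-c["cx"])/c["fx"],-(v-c["cy"])/c["fy"],-np.ones_like(u,float)],-1)
    return np.array(c["origin"])+(d*c["depth"][...,None])@np.array(c["rotation"]).T
E
python3 - <<'E'
from h import *
t=load("top0"); im=t["pixels"][:,:,::-1]
a=cv2.resize(im[150:290,380:580],None,fx=4,fy=4,interpolation=cv2.INTER_CUBIC);cv2.imwrite("pics/a.png",a)
b=cv2.resize(im[160:260,210:310],None,fx=6,fy=6,interpolation=cv2.INTER_CUBIC);cv2.imwrite("pics/b.png",b)
s=load("scene0"); im=s["pixels"][:,:,::-1]
d=cv2.resize(im[140:290,50:240],None,fx=4,fy=4,interpolation=cv2.INTER_CUBIC);cv2.imwrite("pics/d.png",d)
E
```

```text
(no output)
```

View pics/a.png

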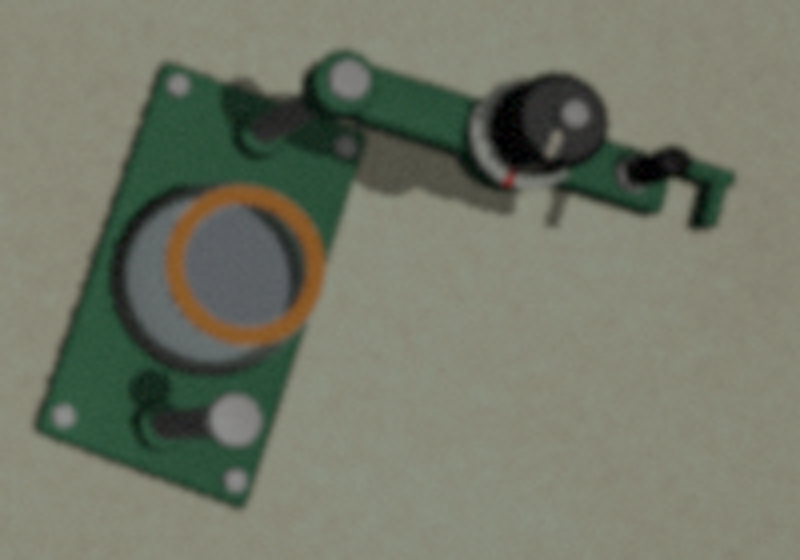

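View pics/b.png

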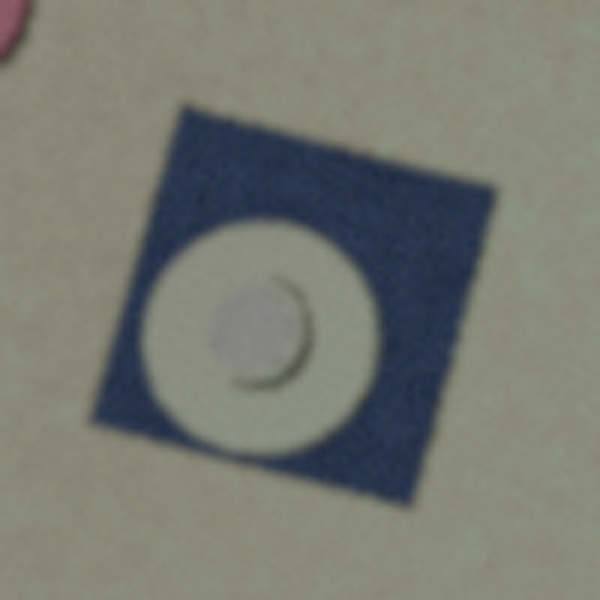

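View pics/d.png

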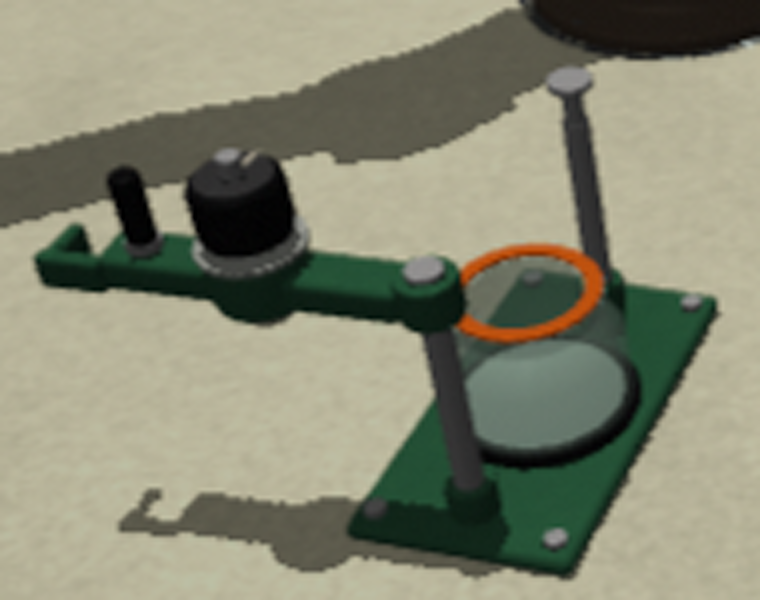

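The crops show the gasket ring, posts, hub, knob and handle clearly (crop pixels: gasket (245,265), hub cap (350,78), latch head (235,418), knob top (560,115)). The next step is to compute positions.

```bash
python3 - <<'E'
from h import *
def A(x,y): return (x+.5)/4-.5+380,(y+.5)/4-.5+150
def B(x,y): return (x+.5)/6-.5+210,(y+.5)/6-.5+160
def D(x,y): return (x+.5)/4-.5+50,(y+.5)/4-.5+140
t=load("top0"); s=load("scene0")
def m(name,pt,ps,z):
    print(name,"top",np.round(plane(t,*pt,z),4),"scene",np.round(plane(s,*ps,z),4) if ps else "")
# gasket
for c,n,roi in ((t,"top",(150,290,380,580)),(s,"scene",(190,240,150,215))):
    im=c["pixels"].astype(int); mk=np.zeros((400,640),np.uint8)
    sub=((im[...,0]-im[...,2]>70)&(im[...,1]>40)&(im[...,0]-im[...,1]>30)); 
    r0,r1,c0,c1=roi; mk[r0:r1,c0:c1]=sub[r0:r1,c0:c1]
    cn=max(cv2.findContours(mk,cv2.RETR_EXTERNAL,cv2.CHAIN_APPROX_NONE)[0],key=len).reshape(-1,2)
    P=np.array([plane(c,u,v,.094) for u,v in cn])[:,:2]
    M=np.c_[2*P,np.ones(len(P))]; x=np.linalg.lstsq(M,(P**2).sum(1),rcond=None)[0]
    print(n,"gasket",mk.sum(),x[:2].round(4),"R",np.sqrt(x[2]+x[:2]@x[:2]).round(4))
m("hubcap",A(350,78),D(424,268),.178)
m("latch",A(235,418),D(569,80),.177)
m("knobtop",A(562,118),None,.222)
m("stemtop",A(577,112),D(228,156),.237)
m("handletop",A(674,160),D(124,172),.215)
# lid flange
im=t["pixels"].astype(int)
hsv=cv2.cvtColor(t["pixels"],cv2.COLOR_RGB2HSV)
print(hsv[215,240],hsv[215,253],hsv[190,275])
bl=((im[...,2]-im[...,0])>15).astype(np.uint8)
reg=np.zeros((400,640),np.uint8); reg[170:250,220:300]=1
bl&=reg
P=[]
for a in np.linspace(0,2*np.pi,120,endpoint=False):
    for rr in np.arange(14,30,.25):
        u=253.2+rr*np.cos(a);v=215.5+rr*np.sin(a)
        if bl[int(round(v)),int(round(u))]:
            if rr<23.5: P.append(plane(t,u,v,.025)[:2])
            break
P=np.array(P);x=np.linalg.lstsq(np.c_[2*P,np.ones(len(P))],(P**2).sum(1),rcond=None)[0]
print("lidflange",len(P),x[:2].round(4),np.sqrt(x[2]+x[:2]@x[:2]))
m("lidbosstop",B(252,328),None,.055)
for n,c in(("t",t),("s",s)):
    print(n,[np.round(pt(c,*p),4).tolist() for p in ([A(350,78),A(235,418),A(562,118),A(674,160),B(252,328),B(170,330)] if n=="t" else [D(424,268),D(569,80),D(228,156),D(124,172),(361,215)])])
cl=cloud(t); p=cl[170:250,220:300].reshape(-1,3); k=(p[:,2]>.045)&(p[:,2]<.07); print("boss cloud",k.sum(),np.median(p[k],0),p[k].min(0),p[k].max(0))
E
```

```text
top gasket 353 [ 0.503  -0.0888] R 0.0405
scene gasket 294 [ 0.5025 -0.084 ] R 0.0388
hubcap top [ 0.5865 -0.1225  0.178 ] scene [ 0.5859 -0.1179  0.178 ]
latch top [ 0.4198 -0.0546  0.177 ] scene [ 0.4213 -0.0507  0.177 ]
knobtop top [ 0.5563 -0.2065  0.222 ] scene 
stemtop top [ 0.5563 -0.2067  0.237 ] scene [ 0.5615 -0.2011  0.237 ]
handletop top [ 0.536 -0.262  0.215] scene [ 0.5347 -0.2587  0.215 ]
[ 36  27 141] [ 20   6 134] [110 135  70]
lidflange 112 [0.5194 0.3209] 0.04629742467628271
lidbosstop top [0.5197 0.3208 0.055 ] scene 
t [[0.5866, -0.1226, 0.1778], [0.4198, -0.0545, 0.1771], [0.5543, -0.2013, 0.233], [0.5359, -0.2615, 0.2158], [0.5196, 0.3208, 0.0551], [0.5229, 0.3552, 0.0254]]
s [[0.5861, -0.1179, 0.1781], [0.419, -0.0509, 0.1756], [0.5566, -0.2025, 0.2338], [0.5385, -0.2574, 0.2175], [0.5262, 0.3223, 0.0554]]
boss cloud 263 [0.51865788 0.32013519 0.05559331] [0.50010468 0.30218122 0.04618358] [0.53821716 0.33999052 0.06018149]
```

```bash
cat >> h.py <<'E'
from scipy.spatial.transform import Rotation as Ro
def down(yaw):
    a=np.radians(yaw); return np.array([[np.cos(a),np.sin(a),0],[np.sin(a),-np.cos(a),0],[0,0,-1.]])
def rel(p,yaw,base=None):
    from bench import get_state
    if base is None:
        s=get_state(); R=np.array(s["eef_rot"]); p0=np.array(s["tool_pos"])
    else: p0,R=np.array(base[0]),down(base[1])
    lin=R.T@(np.array(p)-p0)*1000; rv=Ro.from_matrix(R.T@down(yaw)).as_rotvec(degrees=True)
    return lin.round(1).tolist(),rv.round(1).tolist()
def st():
    from bench import get_state
    s=get_state(); R=np.array(s["eef_rot"])
    print("t",round(s["t"],2),"p",np.round(s["tool_pos"],4),"yaw",round(float(np.degrees(np.arctan2(R[1,0],R[0,0]))),2),"tilt",np.round(R[:2,2],4),"F",np.round(s["wrist_force"],2),"T",np.round(s["wrist_torque"],3),"g",round(float(s["grip_width"]),3),"q",np.round(s["q"],2))
def snap(n,tag):
    from bench import capture
    c=capture(n); pickle.dump(c,open(f"pics/{tag}.pkl","wb")); cv2.imwrite(f"pics/{tag}.png",c["pixels"][:,:,::-1]); return c
E
python3 - <<'E'
from h import *
st(); print(rel([.52,.322,.42],30), rel([.192,-.594,.42],18))
E
```

```text
t 0.15 p [ 0.1922 -0.5944  0.302 ] yaw 17.92 tilt [-0.0004  0.0011] F [ 0.24  0.44 -0.48] T [ 0.01   0.044 -0.032] g 0.994 q [ 1.19  0.41 -0.01  1.6   0.01  1.13 -0.08]
([593.9, -771.2, -117.1], [-0.1, -0.0, -12.1]) ([-0.1, -0.6, -118.0], [-0.1, 0.0, -0.1])
```

Emit:
{"fn": "arm_command", "kwargs": {
  "linear": [
    [0,0,-60],
    [0,0,-118],
    [594,-771,-118],
    [594,-771,-118],
    [594,-771,-118],
    [594,-771,-118],
    [594,-771,-118],
    [594,-771,-118]
  ],
  "rotation": [
    [0,0,0],
    [0,0,0],
    [0,0,-12],
    [0,0,-12],
    [0,0,-12],
    [0,0,-12],
    [0,0,-12],
    [0,0,-12]
  ],
  "gripper": [1,1,1,1,1,1,1,1]
}}

```text
t: 1.15
tool_pos: [0.3189, -0.2395, 0.4207]
eef_rot: [[0.867, 0.499, 0.0], [0.499, -0.867, -0.001], [-0.0, 0.001, -1.0]]
wrist_force: [2.0, -0.5, 0.8]
grip_width: 1.002
```

```bash
python3 - <<'E'
from h import *
st(); print(rel([.52,.322,.25],30)); 
E
```

```text
t 1.15 p [ 0.3189 -0.2395  0.4207] yaw 29.92 tilt [ 0.0002 -0.0005] F [ 1.96 -0.47  0.82] T [-0.018 -0.077 -0.029] g 1.002 q [ 0.86 -0.06 -0.32  1.89 -0.02  1.31 -0.5 ]
([454.4, -386.5, 170.4], [0.0, 0.0, -0.1])
```

Emit:
{"fn": "arm_command", "kwargs": {
  "linear": [
    [454,-386,0],
    [454,-386,0],
    [454,-386,0],
    [454,-386,0],
    [454,-386,0],
    [454,-386,0],
    [454,-386,0],
    [454,-386,0]
  ],
  "rotation": [
    [0,0,0],
    [0,0,0],
    [0,0,0],
    [0,0,0],
    [0,0,0],
    [0,0,0],
    [0,0,0],
    [0,0,0]
  ],
  "gripper": [1,1,1,1,1,1,1,1]
}}

```text
t: 2.15
tool_pos: [0.488, 0.2305, 0.4205]
eef_rot: [[0.867, 0.498, 0.0], [0.498, -0.867, -0.0], [0.0, 0.0, -1.0]]
wrist_force: [1.0, -0.3, -0.2]
grip_width: 1.004
```

```bash
python3 - <<'E'
from h import *
st(); print(rel([.52,.322,.22],30)); 
E
```

```text
t 2.15 p [0.488  0.2305 0.4205] yaw 29.84 tilt [ 0.0003 -0.0003] F [ 1.   -0.33 -0.2 ] T [-0.05  -0.057 -0.006] g 1.004 q [ 0.18  0.3  -0.9   1.59  0.24  1.37 -1.8 ]
([73.3, -63.5, 200.5], [0.0, -0.0, -0.2])
```

Emit:
{"fn": "arm_command", "kwargs": {
  "linear": [
    [73,-63,200],
    [73,-63,200],
    [73,-63,200],
    [73,-63,200],
    [73,-63,200],
    [73,-63,200],
    [73,-63,200],
    [73,-63,200]
  ],
  "rotation": [
    [0,0,0],
    [0,0,0],
    [0,0,0],
    [0,0,0],
    [0,0,0],
    [0,0,0],
    [0,0,0],
    [0,0,0]
  ],
  "gripper": [1,1,1,1,1,1,1,1]
}}

```text
t: 3.15
tool_pos: [0.5196, 0.3197, 0.2221]
eef_rot: [[0.867, 0.498, 0.002], [0.498, -0.867, 0.0], [0.002, 0.001, -1.0]]
wrist_force: [-0.0, -0.2, 0.4]
grip_width: 1.004
```

```bash
python3 - <<'E'
from h import *
st(); c=snap("wrist","w1"); 
E
```

```text
t 3.15 p [0.5196 0.3197 0.2221] yaw 29.86 tilt [0.0021 0.0004] F [-0.03 -0.23  0.4 ] T [-0.029 -0.013 -0.06 ] g 1.004 q [-0.08  0.59 -0.79  1.68  0.47  1.07 -2.07]
```

View pics/w1.png

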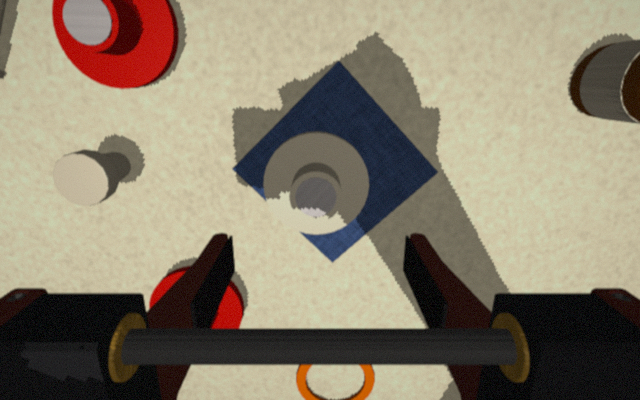

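The wrist view shows the lid on the mat with its flange spanning x 263–369, y 131–236 and boss top around (316,196), between the fingers.

```bash
python3 - <<'E'
from h import *
c=load("w1")
print(plane(c,316,185,.025),plane(c,316,131,.025),plane(c,263,183,.025),plane(c,369,183,.025), plane(c,315.5,197,.055))
cl=cloud(c); p=cl[100:240,250:380].reshape(-1,3)
for lo,hi in((.05,.06),(.021,.029)):
    k=(p[:,2]>lo)&(p[:,2]<hi); q=p[k,:2]; (x,y),rr=cv2.minEnclosingCircle((q*1000).astype(np.float32)); print(k.sum(),q.mean(0),x,y,rr)
print(rel([.52,.322,.003+.044+.061+.001],30)) 
E
```

```text
[0.52014924 0.32179468 0.025     ] [0.55910139 0.34400711 0.025     ] [0.49969403 0.3610122  0.025     ] [0.54363496 0.28428463 0.025     ] [0.5195481  0.32169213 0.055     ]
2191 [0.52105657 0.32262249] 520.0043334960938 322.05523681640625 20.469221115112305
5953 [0.52464882 0.32450452] 519.9595947265625 321.9605407714844 44.272605895996094
([1.3, -1.8, 112.8], [0.0, -0.1, -0.1])
```

Emit:
{"fn": "arm_command", "kwargs": {
  "linear": [
    [1,-2,60],
    [1,-2,90],
    [1,-2,112],
    [1,-2,112],
    [1,-2,112],
    [1,-2,112],
    [1,-2,112],
    [1,-2,112]
  ],
  "rotation": [
    [0,0,0],
    [0,0,0],
    [0,0,0],
    [0,0,0],
    [0,0,0],
    [0,0,0],
    [0,0,0],
    [0,0,0]
  ],
  "gripper": [1,1,1,1,1,1,1,1]
}}

```text
t: 4.2
tool_pos: [0.5191, 0.3224, 0.1091]
eef_rot: [[0.867, 0.499, 0.001], [0.499, -0.867, 0.0], [0.001, 0.0, -1.0]]
wrist_force: [0.0, 0.2, 0.1]
grip_width: 0.999
```

```bash
python3 - <<'E'
from h import *
st(); print(rel([.52,.322,.109],30))
E
```

```text
t 4.2 p [0.5191 0.3224 0.1091] yaw 29.91 tilt [0.0006 0.0002] F [0.03 0.17 0.1 ] T [-0.016 -0.    -0.002] g 0.999 q [-0.14  0.72 -0.71  1.76  0.59  0.88 -2.16]
([0.6, 0.8, 0.1], [0.0, -0.0, -0.1])
```

Emit:
{"fn": "arm_command", "kwargs": {
  "linear": [
    [1,1,0],
    [1,1,0],
    [1,1,0],
    [1,1,0],
    [1,1,0],
    [1,1,0],
    [1,1,0],
    [1,1,0]
  ],
  "rotation": [
    [0,0,0],
    [0,0,0],
    [0,0,0],
    [0,0,0],
    [0,0,0],
    [0,0,0],
    [0,0,0],
    [0,0,0]
  ],
  "gripper": [-1,-1,-1,-1,-1,-1,-1,-1]
}}

```text
t: 5.2
tool_pos: [0.5202, 0.3221, 0.1086]
eef_rot: [[0.867, 0.499, -0.0], [0.499, -0.867, 0.0], [0.0, -0.0, -1.0]]
wrist_force: [-0.7, 0.7, -0.5]
grip_width: 0.446
```

```bash
python3 - <<'E'
from h import *
st(); print(rel([.504,-.0865,.30],-22.2))
E
```

```text
t 5.2 p [0.5202 0.3221 0.1086] yaw 29.93 tilt [-0.0001  0.0002] F [-0.72  0.73 -0.46] T [0.2   0.069 0.036] g 0.446 q [-0.14  0.73 -0.71  1.76  0.59  0.88 -2.16]
([-217.9, 346.0, -191.5], [-0.0, 0.0, 52.1])
```

Emit:
{"fn": "arm_command", "kwargs": {
  "linear": [
    [0,0,-40],
    [0,0,-100],
    [-30,48,-150],
    [-60,95,-191],
    [-90,143,-191],
    [-120,191,-191],
    [-150,238,-191],
    [-180,286,-191]
  ],
  "rotation": [
    [0,0,0],
    [0,0,0],
    [0,0,8],
    [0,0,16],
    [0,0,24],
    [0,0,33],
    [0,0,42],
    [0,0,52]
  ],
  "gripper": [-1,-1,-1,-1,-1,-1,-1,-1]
}}

```text
t: 6.2
tool_pos: [0.5061, -0.0182, 0.2994]
eef_rot: [[0.924, -0.382, -0.001], [-0.382, -0.924, -0.001], [-0.0, 0.001, -1.0]]
wrist_force: [1.7, -0.1, -3.5]
grip_width: 0.451
```

```bash
python3 - <<'E'
from h import *
st(); print(rel([.504,-.0865,.30],-22.2))
E
```

```text
t 6.2 p [ 0.5061 -0.0182  0.2994] yaw -22.44 tilt [-0.0006 -0.0007] F [ 1.66 -0.12 -3.51] T [ 0.023 -0.101 -0.033] g 0.451 q [ 0.46  0.27 -0.62  1.85  0.18  1.07 -2.19]
([24.2, 63.9, -0.5], [0.1, 0.0, -0.2])
```

```bash
python3 - <<'E'
from h import *
c=snap("wrist","w2"); 
E
```

```text
(no output)
```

View pics/w2.png

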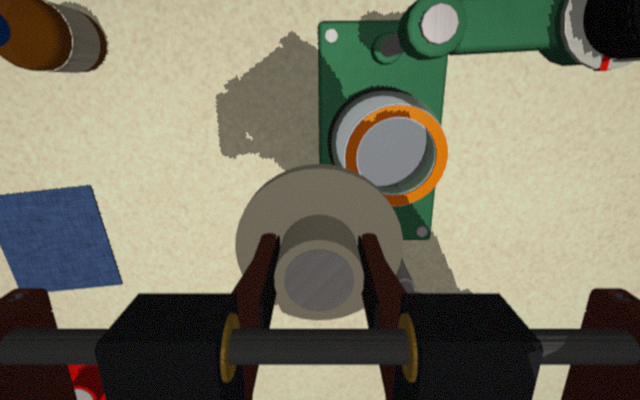

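Wrist view: the lid is held squarely, the whole gasket ring is visible at about (396,155) and the hub cap at (440,22).

```bash
python3 - <<'E'
from h import *
c=load("w2"); im=c["pixels"].astype(int)
mk=((im[...,0]-im[...,2]>70)&(im[...,0]-im[...,1]>30)).astype(np.uint8); mk[:90]=0; mk[220:]=0; mk[:,:320]=0
cn=max(cv2.findContours(mk,cv2.RETR_EXTERNAL,cv2.CHAIN_APPROX_NONE)[0],key=len).reshape(-1,2)
for z in(.094,.096):
    P=np.array([plane(c,u,v,z) for u,v in cn])[:,:2]
    x=np.linalg.lstsq(np.c_[2*P,np.ones(len(P))],(P**2).sum(1),rcond=None)[0]
    print(z,x[:2],np.sqrt(x[2]+x[:2]@x[:2]))
print("hub",plane(c,439.5,22.5,.178))
cl=cloud(c); p=cl[mk>0]; p=p[np.abs(p[:,2]-.094)<.006]; print(np.median(p[:,2]),(p.min(0)+p.max(0))/2)
# lid in hand: flange rim in view
p=cl[160:320,230:410].reshape(-1,3); k=(p[:,2]>.21)&(p[:,2]<.225); (x,y),rr=cv2.minEnclosingCircle((p[k,:2]*1000).astype(np.float32)); print("lidflange",k.sum(),x,y,rr, np.median(p[k,2]))
k=(p[:,2]>.238)&(p[:,2]<.252);print("boss top",k.sum(),p[k].mean(0))
E
```

```text
0.094 [ 0.5028861  -0.08872316] 0.03876487533637453
0.096 [ 0.50345104 -0.0884599 ] 0.0384959732481162
hub [ 0.58664627 -0.12180882  0.178     ]
0.09488627323917559 [ 0.50229526 -0.08893686  0.09465188]
lidflange 10076 506.1651306152344 -18.225873947143555 44.679019927978516 0.21668914957607338
boss top 7085 [ 0.50925541 -0.02004878  0.24646573]
```

```bash
python3 - <<'E'
from h import *
print(rel([.5028,-.0886,.215],-22.4))
E
```

```text
([21.8, 57.3, 84.2], [0.4, 0.0, -1.0])
```

Emit:
{"fn": "arm_command", "kwargs": {
  "linear": [
    [11,29,0],
    [22,57,0],
    [22,57,20],
    [22,57,45],
    [22,57,65],
    [22,57,84],
    [22,57,84],
    [22,57,84]
  ],
  "rotation": [
    [0,0,0],
    [0,0,0],
    [0,0,0],
    [0,0,0],
    [0,0,0],
    [0,0,0],
    [0,0,0],
    [0,0,0]
  ],
  "gripper": [-1,-1,-1,-1,-1,-1,-1,-1]
}}

```text
t: 7.25
tool_pos: [0.5061, -0.0766, 0.2161]
eef_rot: [[0.927, -0.375, 0.0], [-0.375, -0.927, -0.0], [0.0, -0.0, -1.0]]
wrist_force: [0.2, 0.0, -3.7]
grip_width: 0.448
```

```bash
python3 - <<'E'
from h import *
st();print(rel([.5028,-.0886,.190],-22.4))
E
```

```text
t 7.25 p [ 0.5061 -0.0766  0.2161] yaw -22.05 tilt [ 0.0002 -0.    ] F [ 0.21  0.04 -3.74] T [ 0.083 -0.04  -0.037] g 0.448 q [ 0.51  0.38 -0.57  1.93  0.26  0.9  -2.14]
([1.4, 12.4, 26.1], [-0.0, -0.0, 0.3])
```

Emit:
{"fn": "arm_command", "kwargs": {
  "linear": [
    [1,12,0],
    [1,12,0],
    [1,12,0],
    [1,12,5],
    [1,12,10],
    [1,12,10],
    [1,12,10],
    [1,12,10]
  ],
  "rotation": [
    [0,0,0],
    [0,0,0],
    [0,0,0],
    [0,0,0],
    [0,0,0],
    [0,0,0],
    [0,0,0],
    [0,0,0]
  ],
  "gripper": [-1,-1,-1,-1,-1,-1,-1,-1]
}}

```text
t: 8.25
tool_pos: [0.5025, -0.0882, 0.2057]
eef_rot: [[0.927, -0.376, 0.0], [-0.376, -0.927, -0.0], [0.0, -0.0, -1.0]]
wrist_force: [0.7, 0.4, -3.4]
grip_width: 0.448
```

```bash
python3 - <<'E'
from h import *
st();print(rel([.5028,-.0886,.188],-22.4)); snap("top","t3"); snap("wrist","w3"); snap("scene","s3")
im=cv2.hconcat([cv2.imread("pics/t3.png")[160:300,360:560],cv2.imread("pics/s3.png")[120:260,100:300]]); cv2.imwrite("pics/c3.png",cv2.resize(im,None,fx=2,fy=2))
E
```

```text
t 8.25 p [ 0.5025 -0.0882  0.2057] yaw -22.08 tilt [ 0.0002 -0.    ] F [ 0.69  0.35 -3.39] T [ 0.065 -0.002 -0.041] g 0.448 q [ 0.53  0.39 -0.56  1.95  0.26  0.88 -2.12]
([0.4, 0.2, 17.7], [-0.0, -0.0, 0.3])
```

View pics/w3.png

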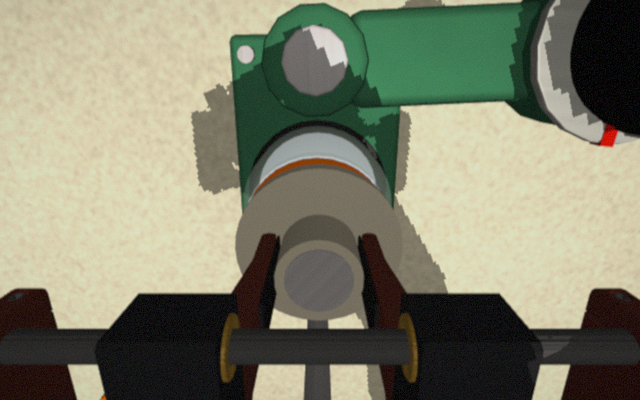

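View pics/c3.png

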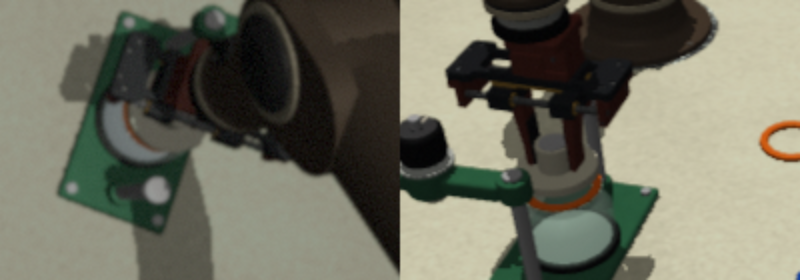

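The wrist view shows the gasket arc centred behind the lid, with its apex near (318,162), so they line up. Descending slowly.

Emit:
{"fn": "arm_command", "kwargs": {
  "linear": [
    [0,0,3],
    [0,0,5],
    [0,0,8],
    [0,0,10],
    [0,0,12],
    [0,0,14],
    [0,0,16],
    [0,0,16]
  ],
  "rotation": [
    [0,0,0],
    [0,0,0],
    [0,0,0],
    [0,0,0],
    [0,0,0],
    [0,0,0],
    [0,0,0],
    [0,0,0]
  ],
  "gripper": [-1,-1,-1,-1,-1,-1,-1,-1]
}}

```text
t: 9.4
tool_pos: [0.5023, -0.0882, 0.1895]
eef_rot: [[0.927, -0.376, -0.0], [-0.376, -0.927, 0.0], [-0.0, 0.0, -1.0]]
wrist_force: [-0.6, -0.0, -3.7]
grip_width: 0.451
```

```bash
python3 - <<'E'
from h import *
st()
E
```

```text
t 9.4 p [ 0.5023 -0.0882  0.1895] yaw -22.08 tilt [-0.0002  0.    ] F [-0.6  -0.   -3.66] T [ 0.093 -0.01  -0.012] g 0.451 q [ 0.52  0.41 -0.55  1.96  0.28  0.84 -2.14]
```

Emit:
{"fn": "arm_command", "kwargs": {
  "linear": [
    [0,0,1],
    [0,0,1.5],
    [0,0,2],
    [0,0,2],
    [0,0,2],
    [0,0,2],
    [0,0,2],
    [0,0,2]
  ],
  "rotation": [
    [0,0,0],
    [0,0,0],
    [0,0,0],
    [0,0,0],
    [0,0,0],
    [0,0,0],
    [0,0,0],
    [0,0,0]
  ],
  "gripper": [-1,-1,-1,-1,-1,-1,-1,-1]
}}

```text
t: 10.4
tool_pos: [0.5024, -0.0883, 0.1876]
eef_rot: [[0.927, -0.376, -0.0], [-0.376, -0.927, -0.0], [0.0, 0.0, -1.0]]
wrist_force: [-0.5, 0.3, -2.9]
grip_width: 0.451
```

```bash
python3 - <<'E'
from h import *
st()
E
```

```text
t 10.4 p [ 0.5024 -0.0883  0.1876] yaw -22.08 tilt [-0. -0.] F [-0.52  0.32 -2.92] T [ 0.097 -0.029 -0.037] g 0.451 q [ 0.52  0.41 -0.55  1.97  0.28  0.84 -2.14]
```

Emit:
{"fn": "arm_command", "kwargs": {
  "linear": [
    [0,0,0.5],
    [0,0,1],
    [0,0,1],
    [0,0,1],
    [0,0,1],
    [0,0,1],
    [0,0,1],
    [0,0,1]
  ],
  "rotation": [
    [0,0,0],
    [0,0,0],
    [0,0,0],
    [0,0,0],
    [0,0,0],
    [0,0,0],
    [0,0,0],
    [0,0,0]
  ],
  "gripper": [-1,-1,-1,-1,0.3,0.3,0.3,0.3]
}}

```text
t: 11.4
tool_pos: [0.5024, -0.0883, 0.1866]
eef_rot: [[0.927, -0.376, -0.0], [-0.376, -0.927, 0.0], [-0.0, -0.0, -1.0]]
wrist_force: [-1.5, -0.2, -0.5]
grip_width: 0.65
```

```bash
python3 - <<'E'
from h import *
st()
E
```

```text
t 11.4 p [ 0.5024 -0.0883  0.1866] yaw -22.08 tilt [-0.  0.] F [-1.54 -0.22 -0.47] T [-0.001  0.009  0.024] g 0.65 q [ 0.52  0.41 -0.55  1.97  0.29  0.84 -2.14]
```

Emit:
{"fn": "arm_command", "kwargs": {
  "linear": [
    [0,0,-20],
    [0,0,-60],
    [0,0,-110],
    [0,0,-140],
    [0,0,-140],
    [0,0,-140],
    [0,0,-140],
    [0,0,-140]
  ],
  "rotation": [
    [0,0,0],
    [0,0,0],
    [0,0,0],
    [0,0,-10],
    [0,0,-20],
    [0,0,-30],
    [0,0,-40],
    [0,0,-45]
  ],
  "gripper": [0.4,0.4,0.4,0.4,0.4,0.4,0.4,0.4]
}}

```text
t: 12.4
tool_pos: [0.5023, -0.0883, 0.3266]
eef_rot: [[0.919, 0.393, -0.0], [0.393, -0.919, 0.0], [-0.0, -0.0, -1.0]]
wrist_force: [-0.5, 0.4, -0.4]
grip_width: 0.699
```

```bash
python3 - <<'E'
from h import *
st(); snap("wrist","w4"); snap("scene","s4"); 
im=cv2.imread("pics/s4.png")[120:280,40:240]; cv2.imwrite("pics/c4.png",cv2.resize(im,None,fx=3,fy=3,interpolation=cv2.INTER_CUBIC))
print(rel([.536,-.262,.34],70))
E
```

```text
t 12.4 p [ 0.5023 -0.0883  0.3266] yaw 23.16 tilt [-0.0001  0.0001] F [-0.49  0.37 -0.43] T [ 0.02  -0.029 -0.018] g 0.699 q [ 0.69  0.27 -0.73  1.8   0.2   1.14 -1.28]
([-36.8, 173.1, -13.5], [-0.0, -0.0, -47.0])
```

View pics/w4.png

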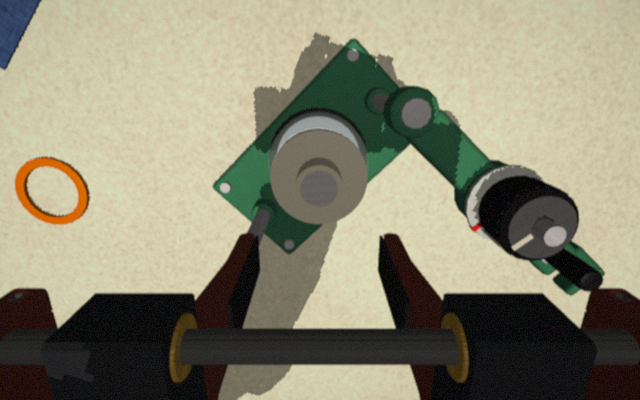

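View pics/c4.png

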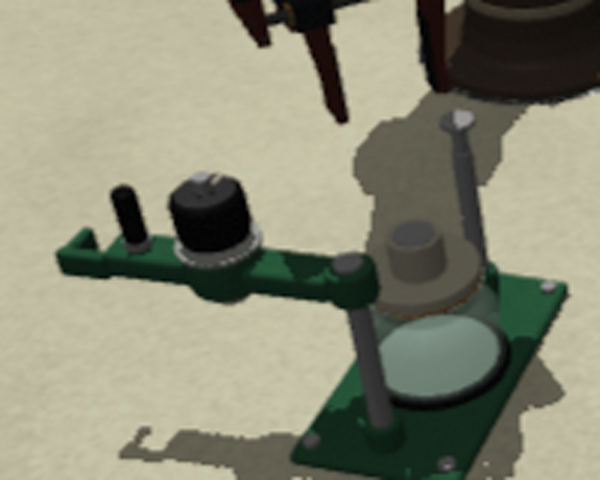

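The lid sits flat on the pot in both views; wrist view: boss top (319,187), hub cap (417,113), knob stem (555,236), handle top around (593,282).

```bash
python3 - <<'E'
from h import *
c=load("w4"); cl=cloud(c)
p=cl[100:240,260:380].reshape(-1,3); 
for lo,hi in((.099,.109),(.128,.14)):
    k=(p[:,2]>lo)&(p[:,2]<hi); (x,y),rr=cv2.minEnclosingCircle((p[k,:2]*1000).astype(np.float32)); 
    A=np.c_[p[k,:2],np.ones(k.sum())]; print(k.sum(),x,y,rr,"z",np.median(p[k,2]),"slope",np.linalg.lstsq(A,p[k,2],rcond=None)[0][:2])
print("hub",plane(c,417,113,.178),"stem",plane(c,555,236,.237),"handle",plane(c,593,282,.215))
p=cl[260:300,570:610].reshape(-1,3);k=(p[:,2]>.2);print("handle pts",k.sum(),p[k].mean(0),np.median(p[k],0))
print("stem",pt(c,555,236))
E
```

```text
5161 483.7392272949219 -81.84938049316406 63.91645812988281 z 0.104876471844777 slope [-0.00134931 -0.00173821]
1842 502.49774169921875 -88.43473815917969 20.304813385009766 z 0.13521738484232546 slope [-0.02267079 -0.01071126]
hub [ 0.58661139 -0.12219696  0.178     ] stem [ 0.55661371 -0.20447717  0.237     ] handle [ 0.53622532 -0.26452278  0.215     ]
handle pts 1008 [ 0.54328655 -0.23014507  0.24202423] [ 0.54005327 -0.25680985  0.21541236]
stem [ 0.55625369 -0.20676231  0.23435631]
```

Emit:
{"fn": "arm_command", "kwargs": {
  "linear": [
    [-10,43,-13],
    [-18,87,-13],
    [-27,130,-13],
    [-37,173,-13],
    [-37,173,-13],
    [-37,173,-13],
    [-37,173,-13],
    [-37,173,-13]
  ],
  "rotation": [
    [0,0,-9],
    [0,0,-18],
    [0,0,-27],
    [0,0,-36],
    [0,0,-47],
    [0,0,-47],
    [0,0,-47],
    [0,0,-47]
  ],
  "gripper": [0,0,0,0,0,0,0,0]
}}

```text
t: 13.5
tool_pos: [0.5358, -0.2613, 0.3399]
eef_rot: [[0.345, 0.939, 0.0], [0.939, -0.345, -0.0], [-0.0, 0.0, -1.0]]
wrist_force: [-0.1, -0.2, 0.5]
grip_width: 0.498
```

```bash
python3 - <<'E'
from h import *
st(); snap("wrist","w5")
print(rel([.536,-.2625,.262],70))
E
```

```text
t 13.5 p [ 0.5358 -0.2613  0.3399] yaw 69.83 tilt [ 0.0002 -0.0005] F [-0.14 -0.17  0.5 ] T [-0.056 -0.099 -0.03 ] g 0.498 q [ 0.95  0.45 -0.8   1.58  0.33  1.26 -0.26]
([-0.9, 0.5, 77.9], [0.0, 0.0, -0.1])
```

View pics/w5.png

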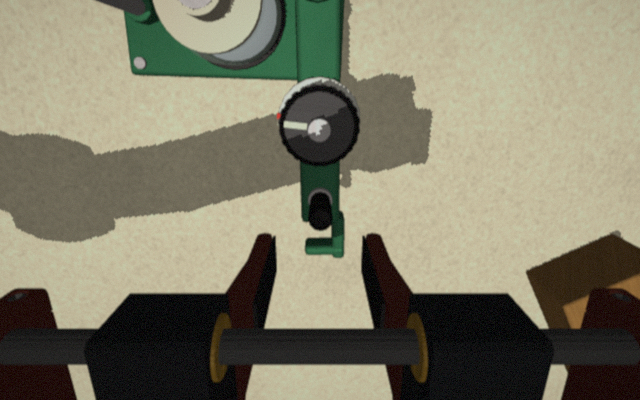

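The handle (320,212) is centred between the fingers, in line with the knob (319,128).

Emit:
{"fn": "arm_command", "kwargs": {
  "linear": [
    [0,0,35],
    [0,0,60],
    [0,0,78],
    [0,0,78],
    [0,0,78],
    [0,0,78],
    [0,0,78],
    [0,0,78]
  ],
  "rotation": [
    [0,0,0],
    [0,0,0],
    [0,0,0],
    [0,0,0],
    [0,0,0],
    [0,0,0],
    [0,0,0],
    [0,0,0]
  ],
  "gripper": [0,0,0,0,-0.4,-0.4,-0.4,-0.4]
}}

```text
t: 14.55
tool_pos: [0.5357, -0.262, 0.262]
eef_rot: [[0.343, 0.939, 0.0], [0.939, -0.343, -0.0], [-0.0, 0.001, -1.0]]
wrist_force: [-0.6, -0.7, -0.8]
grip_width: 0.302
```

```bash
python3 - <<'E'
from h import *
st()
piv=np.array([.5866,-.1222]); 
def way(a,rad=.150,z=.262): return [*(piv+rad*np.array([np.cos(np.radians(a)),np.sin(np.radians(a))])),z]
from bench import get_state
for a in range(250,157,-4): print(a, *rel(way(a),a-180))
E
```

```text
t 14.55 p [ 0.5357 -0.262   0.262 ] yaw 69.92 tilt [ 0.0005 -0.0003] F [-0.61 -0.72 -0.84] T [-0.021 -0.087 -0.015] g 0.302 q [ 0.93  0.51 -0.77  1.68  0.39  1.11 -0.31]
250 [-1.2, -0.0, 0.0] [0.0, 0.0, -0.1]
246 [-0.9, -10.5, -0.0] [0.0, 0.0, 3.9]
242 [0.2, -20.9, -0.0] [0.0, 0.0, 7.9]
238 [2.0, -31.2, -0.0] [0.0, 0.0, 11.9]
234 [4.5, -41.4, -0.0] [0.0, 0.0, 15.9]
230 [7.8, -51.4, -0.0] [0.0, 0.0, 19.9]
226 [11.7, -61.1, -0.0] [0.0, 0.0, 23.9]
222 [16.3, -70.5, -0.0] [0.0, 0.0, 27.9]
218 [21.5, -79.6, -0.0] [0.0, 0.0, 31.9]
214 [27.3, -88.2, -0.1] [0.0, -0.0, 35.9]
210 [33.8, -96.5, -0.1] [0.0, -0.0, 39.9]
206 [40.7, -104.3, -0.1] [0.0, -0.0, 43.9]
202 [48.3, -111.6, -0.1] [0.0, -0.0, 47.9]
198 [56.3, -118.3, -0.1] [0.0, -0.0, 51.9]
194 [64.7, -124.5, -0.1] [0.0, -0.0, 55.9]
190 [73.6, -130.1, -0.1] [0.0, -0.0, 59.9]
186 [82.8, -135.0, -0.1] [0.0, -0.0, 63.9]
182 [92.4, -139.3, -0.1] [0.0, -0.0, 67.9]
178 [102.2, -142.8, -0.1] [0.0, -0.0, 71.9]
174 [112.3, -145.7, -0.1] [0.0, -0.0, 75.9]
170 [122.5, -147.9, -0.1] [0.0, -0.0, 79.9]
166 [132.9, -149.4, -0.1] [0.0, -0.0, 83.9]
162 [143.3, -150.2, -0.1] [0.0, -0.0, 87.9]
158 [153.8, -150.2, -0.1] [0.0, -0.0, 91.9]
```

Emit:
{"fn": "arm_command", "kwargs": {
  "linear": [
    [-1,-10.5,0],
    [0,-21,0],
    [2,-31,0],
    [4.5,-41.5,0],
    [8,-51.5,0],
    [11.5,-61,0],
    [16.5,-70.5,0],
    [21.5,-79.5,0]
  ],
  "rotation": [
    [0,0,4],
    [0,0,8],
    [0,0,12],
    [0,0,16],
    [0,0,20],
    [0,0,24],
    [0,0,28],
    [0,0,32]
  ],
  "gripper": [-0.4,-0.4,-0.4,-0.4,-0.4,-0.4,-0.4,-0.4]
}}

```text
t: 15.55
tool_pos: [0.4682, -0.2148, 0.2619]
eef_rot: [[0.791, 0.612, 0.0], [0.612, -0.791, -0.001], [-0.0, 0.001, -1.0]]
wrist_force: [0.9, -1.0, 0.6]
grip_width: 0.299
```

```bash
cat > arc.py <<'E'
from h import *
import sys
st()
piv=np.array([.5866,-.1222]); 
def way(a,rad=.150,z=.262): return [*(piv+rad*np.array([np.cos(np.radians(a)),np.sin(np.radians(a))])),z]
for a in map(float,sys.argv[1:]): print(a, *rel(way(a),a-180))
E
python3 arc.py 214 210 206 202 198 194 190 186
```

```text
t 15.55 p [ 0.4682 -0.2148  0.2619] yaw 37.76 tilt [ 0.0005 -0.0008] F [ 0.92 -1.    0.58] T [-0.227 -0.184 -0.022] g 0.299 q [ 0.9   0.35 -0.7   1.87  0.26  1.01 -0.82]
214.0 [0.6, -10.5, -0.2] [0.1, 0.0, 3.8]
210.0 [1.7, -20.9, -0.2] [0.1, 0.0, 7.8]
206.0 [3.5, -31.2, -0.2] [0.1, 0.0, 11.8]
202.0 [5.9, -41.4, -0.2] [0.1, 0.0, 15.8]
198.0 [9.1, -51.4, -0.2] [0.1, -0.0, 19.8]
194.0 [13.0, -61.1, -0.2] [0.1, -0.0, 23.8]
190.0 [17.6, -70.5, -0.2] [0.1, -0.0, 27.8]
186.0 [22.8, -79.6, -0.2] [0.1, -0.0, 31.8]
```

Emit:
{"fn": "arm_command", "kwargs": {
  "linear": [
    [0.5,-10.5,0],
    [1.5,-21,0],
    [3.5,-31,0],
    [6,-41.5,0],
    [9,-51.5,0],
    [13,-61,0],
    [17.5,-70.5,0],
    [23,-79.5,0]
  ],
  "rotation": [
    [0,0,4],
    [0,0,8],
    [0,0,12],
    [0,0,16],
    [0,0,20],
    [0,0,24],
    [0,0,28],
    [0,0,32]
  ],
  "gripper": [-0.4,-0.4,-0.4,-0.4,-0.4,-0.4,-0.4,-0.4]
}}

```text
t: 16.55
tool_pos: [0.4374, -0.1377, 0.2618]
eef_rot: [[0.995, 0.1, -0.0], [0.1, -0.995, -0.001], [-0.0, 0.001, -1.0]]
wrist_force: [-1.2, -1.4, -0.3]
grip_width: 0.302
```

```bash
python3 arc.py 182 178 174 170 166 164 162 161 160 158 156 154; python3 -c "
from h import *
snap('scene','s6')
im=cv2.imread('pics/s6.png')[100:280,60:260]; cv2.imwrite('pics/c6.png',cv2.resize(im,None,fx=3,fy=3,interpolation=cv2.INTER_CUBIC))"
```

```text
t 16.55 p [ 0.4374 -0.1377  0.2618] yaw 5.77 tilt [-0.0002 -0.0008] F [-1.18 -1.37 -0.28] T [-0.26   0.184 -0.056] g 0.302 q [ 0.76  0.23 -0.65  2.    0.17  0.96 -1.44]
182.0 [0.4, -10.3, -0.2] [0.0, 0.0, 3.8]
178.0 [1.4, -20.7, -0.2] [0.0, 0.0, 7.8]
174.0 [3.2, -31.0, -0.2] [0.0, 0.0, 11.8]
170.0 [5.7, -41.2, -0.2] [0.0, 0.0, 15.8]
166.0 [8.9, -51.2, -0.2] [0.0, 0.0, 19.8]
164.0 [10.7, -56.1, -0.2] [0.0, 0.0, 21.8]
162.0 [12.8, -60.9, -0.2] [0.0, 0.0, 23.8]
161.0 [13.8, -63.3, -0.2] [0.0, 0.0, 24.8]
160.0 [15.0, -65.7, -0.2] [0.0, 0.0, 25.8]
158.0 [17.3, -70.3, -0.2] [0.0, 0.0, 27.8]
156.0 [19.8, -74.9, -0.3] [0.0, 0.0, 29.8]
154.0 [22.5, -79.4, -0.3] [0.0, 0.0, 31.8]
```

View pics/c6.png

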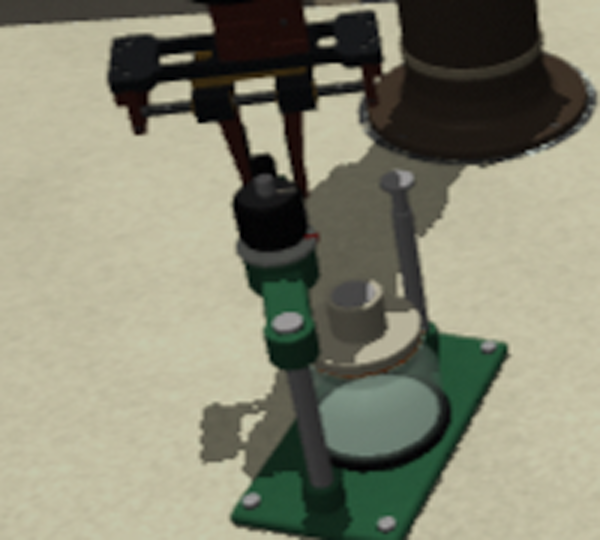

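The scene view shows the bridge following the gripper, about two thirds shut, with the handle caged.

Emit:
{"fn": "arm_command", "kwargs": {
  "linear": [
    [0.5,-10.5,0],
    [1.5,-20.5,0],
    [3,-31,0],
    [5.5,-41,0],
    [9,-51,0],
    [12,-59,0],
    [13.5,-63,0],
    [15,-65.5,0]
  ],
  "rotation": [
    [0,0,4],
    [0,0,8],
    [0,0,12],
    [0,0,16],
    [0,0,20],
    [0,0,23],
    [0,0,25],
    [0,0,26]
  ],
  "gripper": [-0.4,-0.4,-0.4,-0.4,-0.4,-0.4,-0.4,-0.4]
}}

```text
t: 17.6
tool_pos: [0.4458, -0.071, 0.2617]
eef_rot: [[0.939, -0.343, -0.0], [-0.343, -0.939, -0.0], [-0.0, 0.0, -1.0]]
wrist_force: [-0.5, -0.8, -0.1]
grip_width: 0.298
```

```bash
python3 arc.py 158 156 155 154 153 152
```

```text
t 17.6 p [ 0.4458 -0.071   0.2617] yaw -20.06 tilt [-0.0003 -0.0003] F [-0.53 -0.79 -0.12] T [-0.101  0.298  0.037] g 0.298 q [ 0.6   0.22 -0.62  2.02  0.15  0.95 -2.02]
158.0 [-0.1, -5.3, -0.3] [0.0, 0.0, 1.9]
156.0 [0.2, -10.6, -0.3] [0.0, 0.0, 3.9]
155.0 [0.4, -13.2, -0.3] [0.0, 0.0, 4.9]
154.0 [0.7, -15.8, -0.3] [0.0, 0.0, 5.9]
153.0 [0.9, -18.4, -0.3] [0.0, 0.0, 6.9]
152.0 [1.3, -21.0, -0.3] [0.0, 0.0, 7.9]
```

Emit:
{"fn": "arm_command", "kwargs": {
  "linear": [
    [0,-2,0],
    [0,-4,0],
    [0,-6,0],
    [0,-8,0],
    [0,-9,0],
    [0,-10,0],
    [0,-11,0],
    [0,-11,0]
  ],
  "rotation": [
    [0,0,1],
    [0,0,2],
    [0,0,2],
    [0,0,2],
    [0,0,2],
    [0,0,2],
    [0,0,2],
    [0,0,2]
  ],
  "gripper": [-0.4,-0.4,-0.4,-0.4,-0.4,-0.4,-0.4,-0.4]
}}

```text
t: 18.6
tool_pos: [0.4497, -0.0605, 0.2616]
eef_rot: [[0.927, -0.376, 0.0], [-0.376, -0.927, 0.0], [0.0, -0.0, -1.0]]
wrist_force: [0.0, -0.1, -0.1]
grip_width: 0.299
```

```bash
python3 arc.py 156 154;  python3 -c "
from h import *
snap('top','t7');snap('scene','s7')
im=cv2.hconcat([cv2.imread('pics/t7.png')[150:290,380:560],cv2.imread('pics/s7.png')[120:260,90:270]]); cv2.imwrite('pics/c7.png',cv2.resize(im,None,fx=2.2,fy=2.2,interpolation=cv2.INTER_CUBIC))"
```

```text
t 18.6 p [ 0.4497 -0.0605  0.2616] yaw -22.07 tilt [0.0001 0.0001] F [ 0.05 -0.11 -0.07] T [-0.009  0.116 -0.015] g 0.299 q [ 0.57  0.22 -0.62  2.01  0.16  0.95 -2.08]
156.0 [0.2, 0.6, -0.4] [-0.0, -0.0, 1.9]
154.0 [0.4, -4.6, -0.4] [-0.0, -0.0, 3.9]
```

View pics/c7.png

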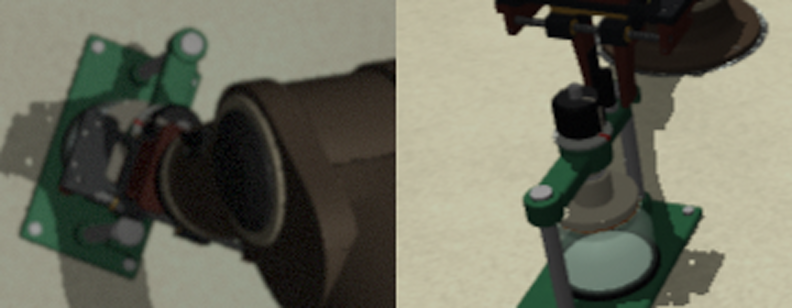

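Emit:
{"fn": "arm_command", "kwargs": {
  "linear": [
    [0,-1,0],
    [0,-2,0],
    [0,-3,0],
    [0,-4,0],
    [0,-5,0],
    [0,-5,0],
    [0,-5,0],
    [0,-5,0]
  ],
  "rotation": [
    [0,0,0],
    [0,0,0],
    [0,0,0],
    [0,0,0],
    [0,0,0],
    [0,0,0],
    [0,0,0],
    [0,0,0]
  ],
  "gripper": [-0.4,-0.4,-0.4,-0.4,-0.4,-0.4,-0.4,-0.4]
}}

```text
t: 19.7
tool_pos: [0.4502, -0.0596, 0.2615]
eef_rot: [[0.926, -0.379, -0.003], [-0.379, -0.926, -0.005], [-0.001, 0.006, -1.0]]
wrist_force: [-6.2, -13.3, 4.6]
grip_width: 0.301
```

```bash
python3 arc.py 156 154;  python3 -c "
from h import *
snap('wrist','w8')"
```

```text
t 19.7 p [ 0.4502 -0.0596  0.2615] yaw -22.25 tilt [-0.003  -0.0049] F [ -6.23 -13.3    4.6 ] T [-2.736  1.283  0.008] g 0.301 q [ 0.57  0.22 -0.62  2.01  0.16  0.96 -2.09]
156.0 [0.0, 1.7, -0.5] [0.3, 0.0, 1.7]
154.0 [0.3, -3.5, -0.5] [0.3, 0.0, 3.7]
```

View pics/w8.png

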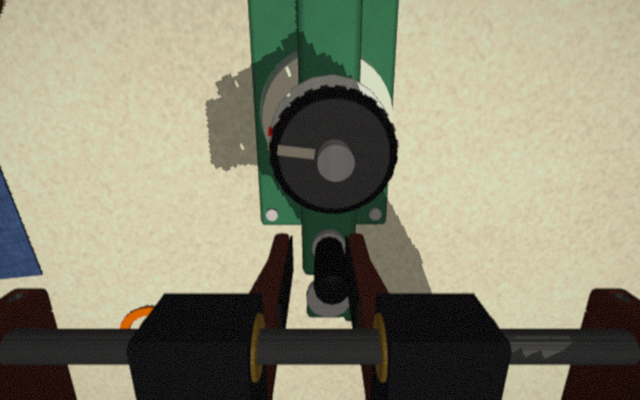

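```bash
python3 - <<'E'
from h import *
c=load("w8"); print("stem",plane(c,336,160,.237),pt(c,336,160)); im=c["pixels"].astype(int)
# dark knob blob centre
p=cloud(c)[60:230,260:410].reshape(-1,3); k=(p[:,2]>.218)&(p[:,2]<.227); (x,y),rr=cv2.minEnclosingCircle((p[k,:2]*1000).astype(np.float32)); print("knobtop",k.sum(),x,y,rr,p[k].mean(0))
m=(im[...,0]>110)&(im[...,1]<70)&(im[...,2]<70); m[:, :250]=0; m[240:]=0; v,u=np.nonzero(m); print("red",u.mean(),v.mean(),len(u)); R=plane(c,u.mean(),v.mean(),.183); print(R)
print("red dir",np.degrees(np.arctan2(R[1]+.0885,R[0]-.5025)))
print("white", plane(c,280,151,.222))
print(rel([.5025,-.0885,.34],-22), rel([.5025,-.0885,.34],105))
E
```

```text
stem [ 0.50438036 -0.08827586  0.237     ] [ 0.50382631 -0.08820195  0.23456095]
knobtop 11418 503.1570739746094 -87.69233703613281 23.75543785095215 [ 0.5049978  -0.08828406  0.22283646]
red 268.95652173913044 131.47826086956522 23
[ 0.51624728 -0.06307011  0.183     ]
red dir 61.604553025005394
white [ 0.51154644 -0.07067772  0.222     ]
([59.3, 7.4, -78.5], [0.3, 0.1, -0.2]) ([59.3, 7.4, -78.5], [0.1, 0.4, -127.2])
```

Knob is at (0.503,−0.088), right over the seat, so the bridge is shut; red and white marks are at azimuth ~62°. Backing off, lifting and moving above the knob.

Emit:
{"fn": "arm_command", "kwargs": {
  "linear": [
    [0,5,0],
    [0,5,-40],
    [0,5,-78],
    [30,6,-78],
    [59,7,-78],
    [59,7,-78],
    [59,7,-78],
    [59,7,-78]
  ],
  "rotation": [
    [0,0,0],
    [0,0,0],
    [0,0,0],
    [0,0,-10],
    [0,0,-20],
    [0,0,-30],
    [0,0,-40],
    [0,0,-50]
  ],
  "gripper": [-0.4,-0.4,-0.4,0.4,0.4,0.4,0.4,0.4]
}}

```text
t: 20.75
tool_pos: [0.5039, -0.0841, 0.3396]
eef_rot: [[0.881, 0.474, 0.001], [0.474, -0.881, 0.001], [0.001, -0.001, -1.0]]
wrist_force: [-0.0, 0.8, 0.2]
grip_width: 0.7
```

```bash
python3 -c "
from h import *
st(); print(rel([.5032,-.088,.34],105))"
```

```text
t 20.75 p [ 0.5039 -0.0841  0.3396] yaw 28.29 tilt [0.0007 0.001 ] F [-0.01  0.82  0.17] T [-0.024  0.039  0.009] g 0.7 q [ 0.69  0.26 -0.74  1.78  0.19  1.17 -1.19]
([-2.5, 3.1, -0.4], [0.0, -0.1, -76.7])
```

Emit:
{"fn": "arm_command", "kwargs": {
  "linear": [
    [-2,3,0],
    [-2,3,0],
    [-2,3,0],
    [-2,3,0],
    [-2,3,0],
    [-2,3,0],
    [-2,3,0],
    [-2,3,0]
  ],
  "rotation": [
    [0,0,-10],
    [0,0,-20],
    [0,0,-30],
    [0,0,-40],
    [0,0,-50],
    [0,0,-60],
    [0,0,-70],
    [0,0,-77]
  ],
  "gripper": [0.4,0.4,0.4,0.4,0.4,0.4,0.4,0.4]
}}

```text
t: 21.75
tool_pos: [0.5035, -0.0877, 0.3398]
eef_rot: [[-0.263, 0.965, 0.001], [0.965, 0.263, 0.001], [0.001, 0.001, -1.0]]
wrist_force: [-0.4, 0.7, 0.7]
grip_width: 0.701
```

```bash
python3 -c "
from h import *
snap('wrist','w9')
st(); print(rel([.5032,-.088,.272],105))
c=load('w9');p=cloud(c).reshape(-1,3);k=(p[:,2]>.218)&(p[:,2]<.227)&(abs(p[:,0]-.503)<.035)&(abs(p[:,1]+.088)<.035);(x,y),rr=cv2.minEnclosingCircle((p[k,:2]*1000).astype(np.float32)); print('knobtop',k.sum(),x,y,rr)"
```

```text
t 21.8 p [ 0.5034 -0.0878  0.3397] yaw 105.51 tilt [0.0006 0.0009] F [0.2  0.06 0.18] T [-0.003 -0.11  -0.02 ] g 0.699 q [ 0.88  0.33 -0.99  1.77  0.29  1.2   0.07]
([-0.2, -0.3, 67.7], [0.0, -0.0, 0.5])
knobtop 3607 502.40594482421875 -87.29296875 23.742937088012695
```

View pics/w9.png

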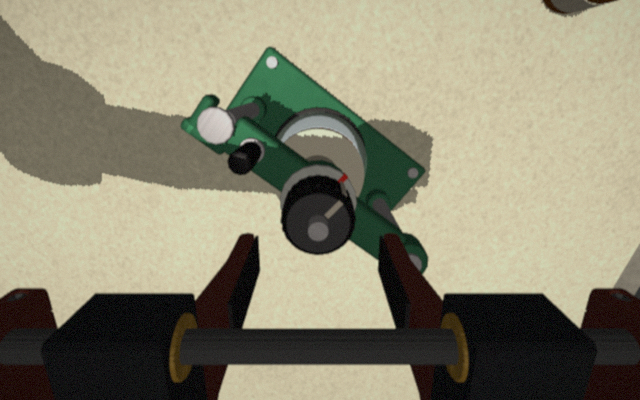

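The wrist view shows the knob centred at (318,215), both marks in line at around (342,190), and the hook round the latch post at (205,120).

Emit:
{"fn": "arm_command", "kwargs": {
  "linear": [
    [-0.5,0,30],
    [-0.5,0,50],
    [-0.5,0,67],
    [-0.5,0,67],
    [-0.5,0,67],
    [-0.5,0,67],
    [-0.5,0,67],
    [-0.5,0,67]
  ],
  "rotation": [
    [0,0,0],
    [0,0,0],
    [0,0,0],
    [0,0,0],
    [0,0,0],
    [0,0,0],
    [0,0,0],
    [0,0,0]
  ],
  "gripper": [0.4,0.4,0.4,0.4,-1,-1,-1,-1]
}}

```text
t: 22.8
tool_pos: [0.5035, -0.0887, 0.2733]
eef_rot: [[-0.257, 0.966, 0.001], [0.966, 0.257, -0.001], [-0.001, 0.001, -1.0]]
wrist_force: [-2.8, -0.3, 6.3]
grip_width: 0.514
```

```bash
python3 -c "
from h import *
snap('wrist','w10')
st()"
```

```text
t 22.85 p [ 0.5034 -0.0887  0.2733] yaw 104.91 tilt [ 0.0006 -0.0006] F [-2.31 -0.51  6.77] T [ 0.025  0.465 -0.053] g 0.519 q [ 0.83  0.4  -0.95  1.86  0.37  1.07 -0.  ]
```

View pics/w10.png

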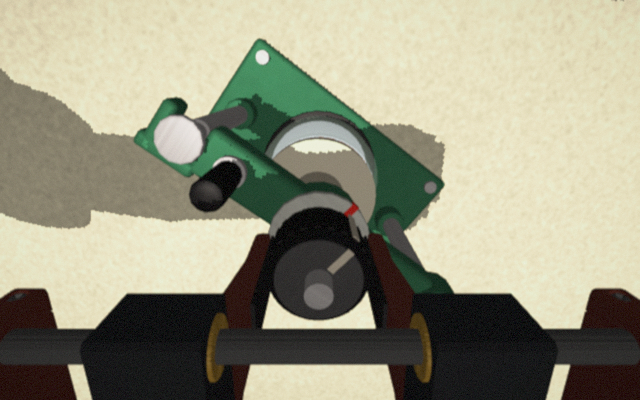

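The knob is gripped; the red mark is at (350,211) and the white one at (357,235)/(340,262), both visible. First turn: 60° clockwise.

Emit:
{"fn": "arm_command", "kwargs": {
  "linear": [
    [0,0,0],
    [0,0,0],
    [0,0,0],
    [0,0,0],
    [0,0,0],
    [0,0,0],
    [0,0,0],
    [0,0,0]
  ],
  "rotation": [
    [0,0,7],
    [0,0,14],
    [0,0,22],
    [0,0,30],
    [0,0,38],
    [0,0,46],
    [0,0,54],
    [0,0,60]
  ],
  "gripper": [-1,-1,-1,-1,-1,-1,-1,-1]
}}

```text
t: 23.85
tool_pos: [0.5023, -0.0884, 0.2733]
eef_rot: [[0.71, 0.704, -0.002], [0.704, -0.71, -0.001], [-0.002, -0.001, -1.0]]
wrist_force: [-7.3, 1.9, 10.0]
grip_width: 0.515
```

```bash
cat > look.py <<'E'
from h import *
import sys
n=sys.argv[1]; st(); c=snap("wrist",n); im=c["pixels"].astype(int)
m=(im[...,0]>110)&(im[...,1]<80)&(im[...,2]<80); m[:160]=0; m[260:]=0; m[:,:250]=0; m[:,390:]=0
v,u=np.nonzero(m)
from bench import get_state
s=get_state(); R0=np.array(s["eef_rot"]); p=np.array(s["tool_pos"])
if len(u):
    P=plane(c,u.mean(),v.mean(),.183); q=R0.T@(P-p); print("red px",u.mean().round(1),v.mean().round(1),len(u),"tool xy mm",(q[:2]*1000).round(1),"ang(tool)",np.degrees(np.arctan2(q[1],q[0])).round(1))
cv2.imwrite(f"pics/{n}c.png",cv2.resize(c["pixels"][150:350,200:440,::-1],None,fx=3,fy=3,interpolation=cv2.INTER_CUBIC))
E
python3 - <<'E'
from h import *
c=load("w10"); im=c["pixels"].astype(int)
m=(im[...,0]>110)&(im[...,1]<80)&(im[...,2]<80); m[:160]=0; m[260:]=0; m[:,:250]=0; m[:,390:]=0
v,u=np.nonzero(m);P=plane(c,u.mean(),v.mean(),.183);q=down(104.9).T@(P-[.5034,-.0887,.2733]);print(u.mean(),v.mean(),q*1000,np.degrees(np.arctan2(q[1],q[0])))
E
python3 look.py w11
```

```text
351.4479166666667 209.875 [18.85960486 17.23787674 90.3       ] 42.42763944174912
t 23.85 p [ 0.5023 -0.0884  0.2733] yaw 44.73 tilt [-0.002  -0.0007] F [-7.26  1.9  10.01] T [0.193 1.646 0.147] g 0.515 q [ 0.67  0.33 -0.72  1.87  0.25  1.03 -0.95]
red px 349.0 209.4 100 tool xy mm [19.4 16.3] ang(tool) 40.0
```

View pics/w11c.png

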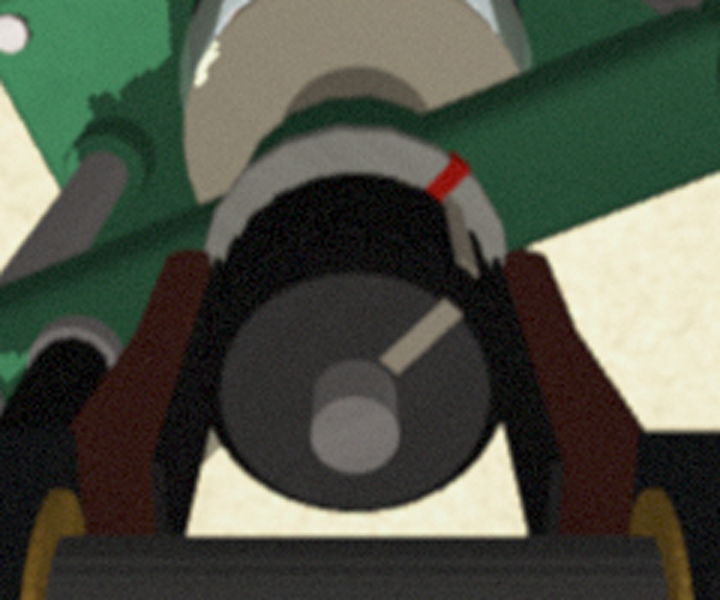

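Emit:
{"fn": "arm_command", "kwargs": {
  "linear": [
    [-1,-1,-1],
    [-1,-1,-1],
    [-1,-1,-1],
    [-1,-1,-1],
    [-1,-1,-1],
    [-1,-1,-1],
    [-1,-1,-1],
    [-1,-1,-1]
  ],
  "rotation": [
    [0,0,3],
    [0,0,6],
    [0,0,10],
    [0,0,14],
    [0,0,18],
    [0,0,22],
    [0,0,25],
    [0,0,25]
  ],
  "gripper": [-1,-1,-1,-1,-1,-1,-1,-1]
}}

```text
t: 24.9
tool_pos: [0.5016, -0.088, 0.2735]
eef_rot: [[0.94, 0.342, -0.001], [0.342, -0.94, 0.001], [-0.0, -0.001, -1.0]]
wrist_force: [-1.6, 3.5, -0.3]
grip_width: 0.515
```

```bash
python3 look.py w12
```

```text
t 24.9 p [ 0.5016 -0.088   0.2735] yaw 19.99 tilt [-0.0005  0.0007] F [-1.61  3.49 -0.32] T [ 0.558  0.258 -0.055] g 0.515 q [ 0.6   0.31 -0.63  1.88  0.21  1.02 -1.34]
red px 349.2 209.0 93 tool xy mm [19.7 16.7] ang(tool) 40.3
```

Emit:
{"fn": "arm_command", "kwargs": {
  "linear": [
    [0,0,0],
    [0,0,0],
    [0,0,0],
    [0,0,0],
    [0,0,0],
    [0,0,0],
    [0,0,0],
    [0,0,0]
  ],
  "rotation": [
    [0,0,3],
    [0,0,6],
    [0,0,9],
    [0,0,12],
    [0,0,15],
    [0,0,18],
    [0,0,20],
    [0,0,20]
  ],
  "gripper": [-1,-1,-1,-1,-1,-1,-1,-1]
}}

```text
t: 25.95
tool_pos: [0.5016, -0.0876, 0.2735]
eef_rot: [[1.0, 0.001, -0.001], [0.001, -1.0, 0.001], [-0.001, -0.001, -1.0]]
wrist_force: [-2.4, 5.6, -0.7]
grip_width: 0.516
```

```bash
python3 look.py w13
```

```text
t 25.95 p [ 0.5016 -0.0876  0.2735] yaw 0.03 tilt [-0.0008  0.0013] F [-2.38  5.58 -0.74] T [0.916 0.433 0.02 ] g 0.516 q [ 0.55  0.3  -0.57  1.88  0.19  1.02 -1.67]
red px 343.6 205.4 97 tool xy mm [21.8 13.8] ang(tool) 32.2
```

The red mark now lags by about 8° (0.14 rad), so the limiter has started to yield. Another 18° should bring it just past the first click.

Emit:
{"fn": "arm_command", "kwargs": {
  "linear": [
    [0,0.5,0],
    [0,1,0],
    [0,1,0],
    [0,1,0],
    [0,1,0],
    [0,1,0],
    [0,1,0],
    [0,1,0]
  ],
  "rotation": [
    [0,0,3],
    [0,0,6],
    [0,0,9],
    [0,0,12],
    [0,0,15],
    [0,0,18],
    [0,0,18],
    [0,0,18]
  ],
  "gripper": [-1,-1,-1,-1,-1,-1,-1,-1]
}}

```text
t: 27.0
tool_pos: [0.5016, -0.0874, 0.2735]
eef_rot: [[0.952, -0.307, -0.001], [-0.307, -0.952, 0.003], [-0.002, -0.002, -1.0]]
wrist_force: [-2.1, 9.6, -0.3]
grip_width: 0.519
```

```bash
python3 look.py w14
```

```text
t 27.0 p [ 0.5016 -0.0874  0.2735] yaw -17.89 tilt [-0.0009  0.0028] F [-2.11  9.58 -0.3 ] T [ 1.717  0.535 -0.027] g 0.519 q [ 0.51  0.29 -0.51  1.88  0.16  1.01 -1.96]
red px 329.7 200.3 102 tool xy mm [24.9  6.3] ang(tool) 14.3
```

View pics/w14c.png

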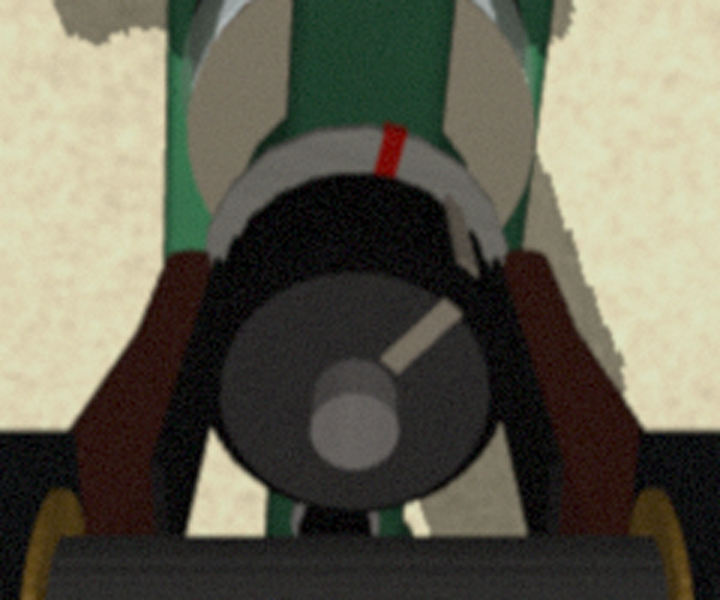

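The red mark lags the white by about 26–28° (0.45–0.49 rad), which is one click. I'll ease the side load, release, then lift.

Emit:
{"fn": "arm_command", "kwargs": {
  "linear": [
    [0,-1,0],
    [0,-2,0],
    [0,-2.5,0],
    [0,-2.5,0],
    [0,-2.5,0],
    [0,-2.5,0],
    [0,-2.5,0],
    [0,-2.5,0]
  ],
  "rotation": [
    [0,0,0],
    [0,0,0],
    [0,0,0],
    [0,0,0],
    [0,0,0],
    [0,0,0],
    [0,0,0],
    [0,0,0]
  ],
  "gripper": [-1,-1,-1,-1,-1,-1,-1,-1]
}}

```text
t: 28.05
tool_pos: [0.5018, -0.087, 0.2735]
eef_rot: [[0.951, -0.309, -0.002], [-0.309, -0.951, 0.0], [-0.002, 0.0, -1.0]]
wrist_force: [-5.1, 3.8, 1.3]
grip_width: 0.522
```

```bash
python3 look.py w15
```

```text
t 28.05 p [ 0.5018 -0.087   0.2735] yaw -17.99 tilt [-0.0021  0.0004] F [-5.07  3.84  1.31] T [0.693 0.993 0.047] g 0.522 q [ 0.5   0.29 -0.51  1.88  0.17  1.01 -1.97]
red px 330.0 200.6 101 tool xy mm [24.7  6.5] ang(tool) 14.8
```

Emit:
{"fn": "arm_command", "kwargs": {
  "linear": [
    [-1,0,0],
    [-1.5,0,0],
    [-1.5,0,0],
    [-1.5,0,0],
    [-1.5,0,0],
    [-1.5,0,0],
    [-1.5,0,0],
    [-1.5,0,0]
  ],
  "rotation": [
    [0,0,0],
    [0,0,0],
    [0,0,0],
    [0,0,0],
    [0,0,0],
    [0,0,0],
    [0,0,0],
    [0,0,0]
  ],
  "gripper": [-1,-1,-1,0.4,0.4,0.4,0.4,0.4]
}}

```text
t: 29.1
tool_pos: [0.5012, -0.087, 0.2737]
eef_rot: [[0.951, -0.31, 0.0], [-0.31, -0.951, -0.0], [0.0, 0.0, -1.0]]
wrist_force: [-0.5, 1.0, 0.5]
grip_width: 0.696
```

```bash
python3 look.py w16
```

```text
t 29.1 p [ 0.5012 -0.087   0.2737] yaw -18.08 tilt [ 0.     -0.0001] F [-0.45  1.02  0.55] T [ 0.113  0.047 -0.029] g 0.696 q [ 0.5   0.29 -0.51  1.88  0.17  1.01 -1.97]
red px 329.5 199.5 103 tool xy mm [25.3  6.3] ang(tool) 13.9
```

View pics/w16c.png

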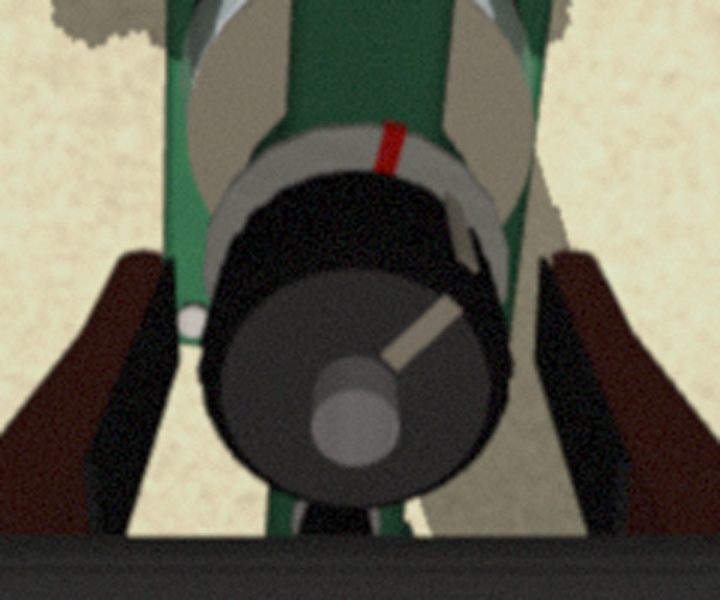

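Released and the marks stayed put: red at crop (390,148), white at (425,330). Lifting clear.

Emit:
{"fn": "arm_command", "kwargs": {
  "linear": [
    [0,0,-30],
    [0,0,-70],
    [0,0,-100],
    [0,0,-100],
    [0,0,-100],
    [0,0,-100],
    [0,0,-100],
    [0,0,-100]
  ],
  "rotation": [
    [0,0,0],
    [0,0,0],
    [0,0,0],
    [0,0,0],
    [0,0,0],
    [0,0,0],
    [0,0,0],
    [0,0,0]
  ],
  "gripper": [0.4,0.4,0.4,0.4,0.4,0.4,0.4,0.4]
}}

```text
t: 30.15
tool_pos: [0.5011, -0.0869, 0.3732]
eef_rot: [[0.951, -0.31, -0.001], [-0.31, -0.951, 0.0], [-0.001, 0.0, -1.0]]
wrist_force: [-0.7, 0.6, 0.4]
grip_width: 0.702
```

```bash
python3 - <<'E'
from h import *
st(); c=snap("wrist","w17"); s=snap("scene","s17")
cv2.imwrite("pics/c17.png",cv2.hconcat([c["pixels"][0:300,150:490,::-1],cv2.resize(s["pixels"][130:280,90:260,::-1],(340,300),interpolation=cv2.INTER_CUBIC)]))
p=cloud(c).reshape(-1,3)
k=(p[:,2]>.218)&(p[:,2]<.227)&(abs(p[:,0]-.503)<.035)&(abs(p[:,1]+.088)<.035);(x,y),rr=cv2.minEnclosingCircle((p[k,:2]*1000).astype(np.float32)); print('knobtop',k.sum(),x,y,rr)
d=np.array([x/1000-.5866,y/1000+.1222]); print("dir",np.degrees(np.arctan2(d[1],d[0])),"len",np.linalg.norm(d))
E
```

```text
t 30.15 p [ 0.5011 -0.0869  0.3732] yaw -18.07 tilt [-0.0007  0.0002] F [-0.74  0.59  0.41] T [ 0.072 -0.015 -0.012] g 0.702 q [ 0.53  0.2  -0.52  1.75  0.1   1.23 -1.91]
knobtop 2829 503.6206970214844 -88.2950439453125 23.828577041625977
dir 157.77530420835126 len 0.08963877937517102
```

View pics/c17.png

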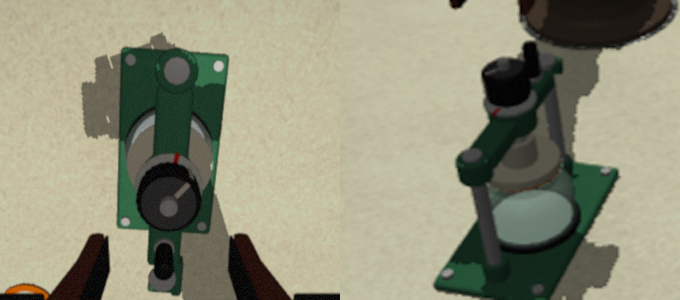

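The bridge is shut (157.8°, expected about 157.9°), the hook is round the post, the foot is on the lid and the gripper is clear. Handing in.

```bash
python3 -c "
from bench import workorder
print(workorder.close_job())"
```

```text
the job is handed in; nothing more can be done
None
```

The pot is closed and I handed the job in at about 30 s of the 72 s allowed. No verdict was given.

- **Lid:** I set it on the gasket from about 1 mm above. With the gripper open, the wrist camera put it within about 1 mm of the seat centre. It lay flat, with the flange top measured at 105 mm against 104 mm expected.
- **Bridge:** I swung it by the handle onto its hard stop, where I felt about 15 N. After I let go of the knob it pointed at 157.8°, against 157.9° worked out for shut, with the hook round the latch post.
- **Knob:** I turned it about 123° clockwise. The collar followed, then stopped, and over the last 18° the red mark fell 18° further behind. The final lag behind the white mark was 26–28°, about 0.45–0.49 rad, which is one click. It did not change when I let go.

**Not confirmed:**
- I could not measure the foot's force on the lid. I took it as tight because the collar stopped while the knob slipped.
- The wrist torque reading was too noisy to show the click, so the click count comes from the marks alone.
- The scene camera put points 4–5 mm further in y than the other two, so I used the top and wrist cameras.
- There was up to about 10 N of side load on the knob while turning, which I eased before letting go.
- I did not measure the bottle, spare gasket and stopper again at the end. No move went near them.

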